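# Restock the leaning wax-tin dispenser up to the mark

## Task

Fill the leaning dispenser tube with the small round wax tins from the mat, one on another, until the top of the stack first comes level with or above the upper edge of the steel hoop on the tube, and add no more than that. Leave the spare tins standing upright on the mat or bench, and do not shift the hoop or knock about the little bottle, the brush or the wide flat tin.

Things in the scene. Friction and masses are not known exactly. Their poses are not given: they have to be found in the camera images.
- stand: fixed dark steel base plate of the tin dispenser, 210 x 130 x 12 mm, with two low brackets under the leaning tube. Origin: centre of the underside, on the bench, z up; the tube leans in its x-z plane, mouth towards its -x (yaw 0: towards the robot). It stands on the left or the right of the bench, the mat on the other side
- tube: black smooth plastic tube fixed on the stand, leaning 30 degrees from vertical. Origin: on its axis, on its closed floor, 45 mm above the bench; z along the axis, out of the mouth; +x its upper side, with an 18 mm wide window along it. Inside 66 mm across (12 flat staves, 3 mm walls), 130 mm deep; the last 8 mm flare 2 mm. Tins entered squarely at the mouth and let go slide down by themselves
- tube_mouth (a point): centre of the tube's mouth, on the axis, 130 mm above the tube's floor, level with the rim (axes as the tube)
- clip (a joint): height of the stock mark above the tube's floor, along the tube (m, 0.050 to 0.110). The mark is the upper edge of a bright steel hoop, 6 mm high, 80 mm across, clamped round the outside of the tube, with a small tab on the window side; it is stiff (15 N) and must stay where it is
- clip_mark (a point): the point on the tube's axis at the height of the mark (upper edge of the steel hoop); axes as the tube
- tin0: round closed aluminium tin of wax with a flat lid and a paper band, 60 mm across, 40 mm high, about 0.13 kg, standing lid up on the mat. Origin: centre of its underside, z towards the lid
- tin0_mid (a point): centre of tin0, 20 mm above its underside
- tin1: another tin, the same as tin0
- tin1_mid (a point): centre of tin1, 20 mm above its underside
- tin2: another tin, the same as tin0
- tin2_mid (a point): centre of tin2, 20 mm above its underside
- tin3: another tin, the same as tin0
- tin3_mid (a point): centre of tin3, 20 mm above its underside
- mat: fixed black rubber mat, 260 x 260 mm, 4 mm thick, with the four tins standing near its corners (70 mm from its centre along its x, 80 mm along its y). Origin: centre of its underside, z up
- vial: small white plastic bottle with a black cap, 36 mm across, 70 tall, standing among the tins in the middle of the mat; origin: centre of its underside, z up. Not part of the job
- brush: detailing brush lying on the bench between mat and dispenser, 170 mm long, lying along its x; origin: underside, about its middle. Not part of the job
- wide_tin: wide flat aluminium tin, 96 mm across and only 26 tall, behind the work; too wide for the tube. Origin: centre of its underside. Not part of the job
Things that resemble listed ones, but are neither listed nor needed, are in the scene too. Leave any green, pink or purple look-alike of the tin3 alone.

How it is judged:
At the end, for the whole second after the job is handed in: Tins in the tube lie flat without gaps (4 mm along it, 8 mm off axis, 0.12 rad); the top of the stack is from 4 mm below the mark to 44 mm above it, so two or three tins as the mark demands; every other small tin stands upright (0.1 rad) on mat or bench; all at rest (((x of tin0_mid in the frame of tube between -0.008 and 0.008 m and y of tin0_mid in the frame of tube between -0.008 and 0.008 m and angle between the z axis of tin0 and the z axis of tube, either way round below 0.12 rad and (z of tin0_mid in the frame of tube between 0.016 and 0.024 m or z of tin0_mid in the frame of tube between 0.056 and 0.064 m or z of tin0_mid in the frame of tube between 0.096 and 0.104 m) and z of tin0_mid in the frame of clip_mark below 0.024 m) or (angle between tin0's own z axis and vertical below 0.1 rad and height (world z) of tin0 below 0.012 m)) and ((x of tin1_mid in the frame of tube between -0.008 and 0.008 m and y of tin1_mid in the frame of tube between -0.008 and 0.008 m and angle between the z axis of tin1 and the z axis of tube, either way round below 0.12 rad and (z of tin1_mid in the frame of tube between 0.016 and 0.024 m or z of tin1_mid in the frame of tube between 0.056 and 0.064 m or z of tin1_mid in the frame of tube between 0.096 and 0.104 m) and z of tin1_mid in the frame of clip_mark below 0.024 m) or (angle between tin1's own z axis and vertical below 0.1 rad and height (world z) of tin1 below 0.012 m)) and ((x of tin2_mid in the frame of tube between -0.008 and 0.008 m and y of tin2_mid in the frame of tube between -0.008 and 0.008 m and angle between the z axis of tin2 and the z axis of tube, either way round below 0.12 rad and (z of tin2_mid in the frame of tube between 0.016 and 0.024 m or z of tin2_mid in the frame of tube between 0.056 and 0.064 m or z of tin2_mid in the frame of tube between 0.096 and 0.104 m) and z of tin2_mid in the frame of clip_mark below 0.024 m) or (angle between tin2's own z axis and vertical below 0.1 rad and height (world z) of tin2 below 0.012 m)) and ((x of tin3_mid in the frame of tube between -0.008 and 0.008 m and y of tin3_mid in the frame of tube between -0.008 and 0.008 m and angle between the z axis of tin3 and the z axis of tube, either way round below 0.12 rad and (z of tin3_mid in the frame of tube between 0.016 and 0.024 m or z of tin3_mid in the frame of tube between 0.056 and 0.064 m or z of tin3_mid in the frame of tube between 0.096 and 0.104 m) and z of tin3_mid in the frame of clip_mark below 0.024 m) or (angle between tin3's own z axis and vertical below 0.1 rad and height (world z) of tin3 below 0.012 m)) and ((x of tin0_mid in the frame of tube between -0.008 and 0.008 m and y of tin0_mid in the frame of tube between -0.008 and 0.008 m and angle between the z axis of tin0 and the z axis of tube, either way round below 0.12 rad and (z of tin0_mid in the frame of tube between 0.016 and 0.024 m or z of tin0_mid in the frame of tube between 0.056 and 0.064 m or z of tin0_mid in the frame of tube between 0.096 and 0.104 m) and z of tin0_mid in the frame of clip_mark between -0.024 and 0.024 m) or (x of tin1_mid in the frame of tube between -0.008 and 0.008 m and y of tin1_mid in the frame of tube between -0.008 and 0.008 m and angle between the z axis of tin1 and the z axis of tube, either way round below 0.12 rad and (z of tin1_mid in the frame of tube between 0.016 and 0.024 m or z of tin1_mid in the frame of tube between 0.056 and 0.064 m or z of tin1_mid in the frame of tube between 0.096 and 0.104 m) and z of tin1_mid in the frame of clip_mark between -0.024 and 0.024 m) or (x of tin2_mid in the frame of tube between -0.008 and 0.008 m and y of tin2_mid in the frame of tube between -0.008 and 0.008 m and angle between the z axis of tin2 and the z axis of tube, either way round below 0.12 rad and (z of tin2_mid in the frame of tube between 0.016 and 0.024 m or z of tin2_mid in the frame of tube between 0.056 and 0.064 m or z of tin2_mid in the frame of tube between 0.096 and 0.104 m) and z of tin2_mid in the frame of clip_mark between -0.024 and 0.024 m) or (x of tin3_mid in the frame of tube between -0.008 and 0.008 m and y of tin3_mid in the frame of tube between -0.008 and 0.008 m and angle between the z axis of tin3 and the z axis of tube, either way round below 0.12 rad and (z of tin3_mid in the frame of tube between 0.016 and 0.024 m or z of tin3_mid in the frame of tube between 0.056 and 0.064 m or z of tin3_mid in the frame of tube between 0.096 and 0.104 m) and z of tin3_mid in the frame of clip_mark between -0.024 and 0.024 m)) and linear speed of each of tin0, tin1, tin2, tin3 below 0.02 m/s); the robot touches nothing.
It fails at once if the little bottle, brush or wide tin is pushed more than 40 mm (distance of any of vial, brush, wide_tin from where it was at the start of the episode above 0.04 m).
It fails at once if the little bottle or wide tin is knocked over (angle between any of vial, wide_tin's own z axis and vertical above 0.5 rad).
It fails at once if the stock mark is shifted along the tube by more than 4 mm (distance of clip_mark from where it was at the start of the episode above 0.004 m).
It also fails if it takes over 67 s, if anything falls off the work surface, if the arm or the gripper's body presses on something with over 40 N, if the wrist force passes 120 N, or if a joint passes its speed limit or range.

## Robot

A 6-joint arm with a two-finger parallel gripper is mounted at the origin on the work surface. World frame = base frame: x ahead of the robot, y to its left, z up, the work surface at z = 0. Lengths are in m, angles in rad, forces in N, time in s.
With the tool pointing down it reaches from about 0.275 to 0.975 m from the base axis. Payload 8.4 kg.
Tool frame: the origin (TCP) lies midway between the tips of the shut fingers; the grasp point (between the pads) lies behind it (robot.grasp_offset is the z of the grasp point in the tool frame, in m); z points along the fingers, y is the line along which they close (so a half turn about z gives the same grasp; the last joint's range is limited). The gripper opens to 92 mm and grips with 3 to 60 N. Pads are 20 mm wide; open, the fingers measure 128 mm over their backs; the gripper's body (75 mm by 189 mm) begins 69 mm behind the grasp point.
Start: joints at [-1.225, 0.353, 1.633, -0, 1.155, -0.002], TCP at [0.213, -0.588, 0.176] pointing down, gripper open.
Joint ranges: [-2.63, 2.63], [-0.92, 2.1], [0.06, 2.66], [-1.3, 4.44], [0, 2.69], [-3.02, 3.02]. Speed limits (rad/s): [2.22, 2.22, 2.79, 3.14, 3.14, 3.14].

## Interface

Orientations are given as [roll, pitch, yaw] about the fixed x, y, z axes, in that order (R = Rz(yaw) Ry(pitch) Rx(roll)).
In Python, from bench import robot gives the robot as it stands.
- The arm moves only by the tool carry_out, never from a script. Its argument "targets" is one flat list of numbers, 5 for each row, row after row: the closure, from 0 (fully open) to 1 (shut), then the shift along the tool's x, y, z in cm, then the turn about the tool's z in degrees. A call has 1 to 10 rows; each row shifts and turns the commanded pose from where the row before left it, along the tool's axes as they then stand; what a row does not reach is not made up. A row lasts 1/10 s, in which the tool goes at most 50 mm and 8.59 degrees, less where a joint would pass 70% of its speed; a pose out of reach is approached as far as the arm can. A call with a gripper value outside its range is refused whole. The fingers move at their own pace and stop on an object; the grip force is fixed at half the most. Time passes only in rows, so rows that do not move let the fingers close. It gives the time, the measured TCP pose, the force, the opening and the grip force at its end, in the units of the state.
- robot.state(): the state, without advancing time (a new reading comes with each control period).
- robot.get_image(name): name is "side" or "top" or "wrist"; returns the picture (384x512x3 uint8, red, green, blue); there is no depth.
- robot.calibration(name): a dict with "fx", "fy", "cx", "cy" (pixels), "distortion" ([k1, k2, p1, p2, k3] as OpenCV has them; the pictures are not rectified), "rvec" (rotation vector, rad) and "tvec" (3), from world to camera coordinates, as OpenCV has them; the wrist camera has in their place "T_tool_cam" (4x4, takes a point from camera to tool coordinates, whose origin is the TCP and whose axes are the flange's). Camera axes: x right, y down, z forward; pixel columns grow to the right and rows downward; lengths in m; the calibration is good to about 2 mm. A picture is of the moment at which its call begins: read the wrist's pose just before it. calibration takes no time and is no camera call.
- robot.hand_in(): hands the job in; it is judged then, once.
Trained networks look in the newest picture that a camera, given by its name, has taken for a name from the list of things; names that differ only in an ending like _2 or _b are one class to them, and where a whole thing is asked for, a point or a joint stands for the part that bears it (a point fixed in the world has none). Each returns a list of dicts, best first, with "p" (0 to 1); they miss things now and then, are a little off and sometimes report something else, mostly with a low value. They report only what shows in the picture. A call takes as long as a camera call. They do not tell look-alikes from the thing itself.
- robot.search_frame(camera, thing): "point" ([x, y, z] in m, in the coordinates of the camera as it stood for that picture, good to about 4 mm: the middle of the surface that is visible of it).
The state is a dict: "time": time; "qpos": joint angles; "joint_velocities": joint speeds; "tau": joint torques, N m; "ee_pos": TCP position; "eef_rot": TCP orientation; "wrist_force": force on the tool from outside, world axes, zero at the start; "torque": the same for the moment, N m; "finger_gap": finger opening in m; "gripper_force": force on a finger pad.
Only numpy, scipy, OpenCV 4.12 (cv2) and the standard library are available. Lean on these libraries where they do the work, as an engineer would, in place of code of your own. Each camera call takes 0.05 s, during which the arm holds its last target. There are 200 camera calls.

## Working session

There is one attempt and no reset: what is moved stays moved. The work goes in short steps, Python scripts to look and compute and a tool call to move; the robot and the scene stay as the last step left them, time stands still between calls to the robot, and variables do not carry over. Pictures are saved under pics/ and viewed, at most 10 in all, crops included, and the job is handed in when it is done.

Besides the shell and the picture viewer there is one more tool, called after "Request:" by a JSON object that holds its "api" and its "payload". carry_out: Moves the arm, as the interface text tells. Its arguments: {"type":"object","properties":{"targets":{"type":"array","items":{"type":"number"}}},"required":["targets"]}

```bash
mkdir -p pics; ls
cat > h.py <<'E'
import numpy as np, cv2
from scipy.spatial.transform import Rotation as R
from bench import robot
def ext(c):
    k=robot.calibration(c)
    K=np.array([[k['fx'],0,k['cx']],[0,k['fy'],k['cy']],[0,0,1]]);d=np.array(k['distortion'],float)
    if 'rvec' in k:
        Rm=cv2.Rodrigues(np.array(k['rvec'],float))[0];t=np.array(k['tvec'],float).ravel()
        return K,d,Rm.T,-Rm.T@t
    s=robot.state();T=np.eye(4);T[:3,:3]=R.from_euler('xyz',s['eef_rot']).as_matrix();T[:3,3]=s['ee_pos']
    T=T@np.array(k['T_tool_cam']);return K,d,T[:3,:3],T[:3,3]
def ray(c,uv,z,e=None):
    K,d,Rw,o=e or ext(c)
    p=cv2.undistortPoints(np.array([[uv]],float),K,d).ravel();v=Rw@np.array([p[0],p[1],1]);return o+v*(z-o[2])/v[2]
def proj(c,P,e=None):
    K,d,Rw,o=e or ext(c)
    rv=cv2.Rodrigues(Rw.T)[0];return cv2.projectPoints(np.array(P,float).reshape(-1,1,3),rv,-Rw.T@o,K,d)[0].reshape(-1,2)
def snap(c,n):
    im=robot.get_image(c);cv2.imwrite(f'pics/{n}.png',im[:,:,::-1]);return im
def find(c,th,e=None):
    e=e or ext(c);return [(round(r['p'],2),np.round(e[2]@np.array(r['point'])+e[3],3)) for r in robot.search_frame(c,th)]
E
python3 - <<'E'
from h import *
a=snap('top','top0');b=snap('side','side0')
for c in('top','side'):
    for t in('tin0','stand','tube','clip','mat','vial','brush','wide_tin'):
        print(c,t,[(p,list(x)) for p,x in find(c,t)])
print(robot.grasp_offset,robot.state(),robot.calibration('wrist'))
E
```

```text
pics
top tin0 [(0.84, [np.float64(0.444), np.float64(0.151), np.float64(0.045)]), (0.78, [np.float64(0.589), np.float64(0.156), np.float64(0.047)]), (0.63, [np.float64(0.433), np.float64(0.486), np.float64(0.039)]), (0.56, [np.float64(0.566), np.float64(0.328), np.float64(0.042)]), (0.53, [np.float64(0.431), np.float64(0.31), np.float64(0.046)]), (0.52, [np.float64(0.726), np.float64(0.307), np.float64(0.044)])]
top stand [(0.73, [np.float64(0.508), np.float64(-0.189), np.float64(0.01)])]
top tube [(0.55, [np.float64(0.535), np.float64(-0.192), np.float64(0.117)])]
top clip []
top mat [(0.57, [np.float64(0.517), np.float64(0.007), np.float64(0.022)]), (0.56, [np.float64(0.515), np.float64(0.233), np.float64(0.004)])]
top vial [(0.62, [np.float64(0.508), np.float64(0.222), np.float64(0.055)])]
top brush [(0.92, [np.float64(0.519), np.float64(0.004), np.float64(0.017)])]
top wide_tin [(0.97, [np.float64(0.716), np.float64(0.004), np.float64(0.026)])]
side tin0 [(0.96, [np.float64(0.501), np.float64(0.471), np.float64(0.038)]), (0.85, [np.float64(0.715), np.float64(0.32), np.float64(0.0
[... 1588 characters left out ...]
.65270298,  0.55549959, -0.26578875]), 'torque': array([-0.0093276 ,  0.03215649,  0.0210511 ]), 'gripper_force': 0.0, 'finger_gap': 0.09175691815807718} {'fx': 275.86091562281723, 'fy': 275.86091562281723, 'cx': 258.591416067665, 'cy': 191.32128026344097, 'distortion': array([-0.03201026,  0.        ,  0.        ,  0.        ,  0.        ]), 'T_tool_cam': array([[-8.55275322e-04, -9.55020618e-01, -2.96538172e-01,
         8.42664059e-02],
       [ 9.99999629e-01, -7.86896091e-04, -3.49948247e-04,
        -3.04200448e-04],
       [ 1.00863063e-04, -2.96538362e-01,  9.55020937e-01,
        -2.08318505e-01],
       [ 0.00000000e+00,  0.00000000e+00,  0.00000000e+00,
         1.00000000e+00]])}
```

View pics/top0.png

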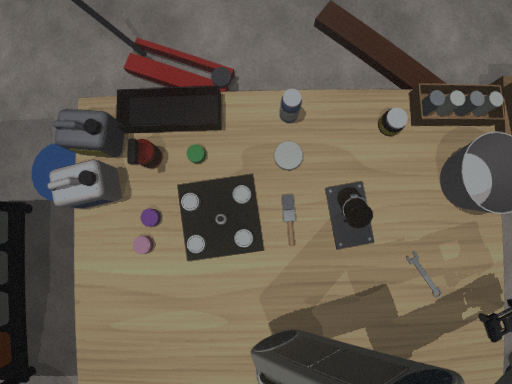

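View pics/side0.png

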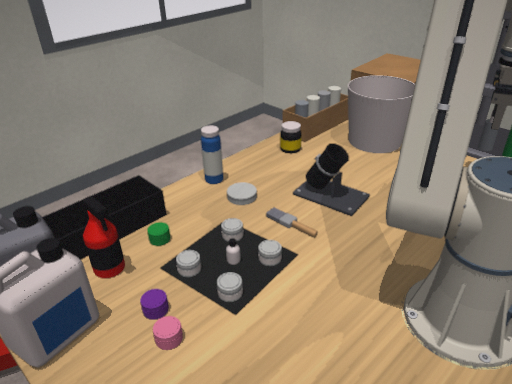

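Top: real tins at about (191,201), (242,194), (196,244) and (244,238), with the vial at (221,219). The stand plate's corners are about (326,187), (363,182), (373,242) and (336,248), and the tube mouth is near (360,215), towards the robot. Side: the hoop is at about (322,163). The coloured look-alikes are off the mat.

Run:
```python
from h import *
im=cv2.imread('pics/top0.png');g=cv2.cvtColor(im,cv2.COLOR_BGR2GRAY)
e=ext('top')
up=np.array([[326,187],[363,182],[373,242],[336,248]],np.float32)
c=cv2.cornerSubPix(g,up.reshape(-1,1,2).copy(),(4,4),(-1,-1),(3,30,.01)).reshape(-1,2)
W=np.array([ray('top',p,.012,e)[:2] for p in c]);print(c,W.round(4),W.mean(0));print([np.linalg.norm(W[i]-W[i-1]).round(3) for i in range(4)])
for a,b in((3,0),(2,1)): d=W[b]-W[a];print(np.degrees(np.arctan2(d[1],d[0])))
for u,v in((191,201),(242,194),(196,244),(244,238)):
    s=g[v-14:v+15,u-14:u+15];m=(s>110).astype(np.uint8)
    cs=max(cv2.findContours(m,0,1)[0],key=cv2.contourArea);(x,y),r=cv2.minEnclosingCircle(cs)
    print(u,v,ray('top',(x+u-14,y+v-14),.042,e).round(4),round(r,1),[ (ray('top',(x+u-14+r,y+v-14),.042,e)-ray('top',(x+u-14,y+v-14),.042,e))[1].round(4)])
s=cv2.imread('pics/side0.png')[130:220,280:390]
a=cv2.resize(s,None,fx=5,fy=5,interpolation=cv2.INTER_CUBIC)
cv2.imwrite('pics/s1.png',a)
```

```text
[[324.8914  187.60808]
 [362.10678 181.15286]
 [373.66772 241.44583]
 [336.12784 249.00204]] [[ 0.6047 -0.1186]
 [ 0.6238 -0.2456]
 [ 0.421  -0.2768]
 [ 0.3999 -0.1495]] [ 0.51235324 -0.19762013]
[np.float64(0.207), np.float64(0.128), np.float64(0.205), np.float64(0.129)]
8.591921661486408
8.753640526917698
191 201 [0.5667 0.3286 0.042 ] 8.9 [np.float64(-0.0292)]
242 194 [0.5875 0.159  0.042 ] 8.9 [np.float64(-0.0291)]
196 244 [0.4287 0.3118 0.042 ] 9.0 [np.float64(-0.0294)]
244 238 [0.4446 0.155  0.042 ] 9.0 [np.float64(-0.029)]
```

View pics/s1.png

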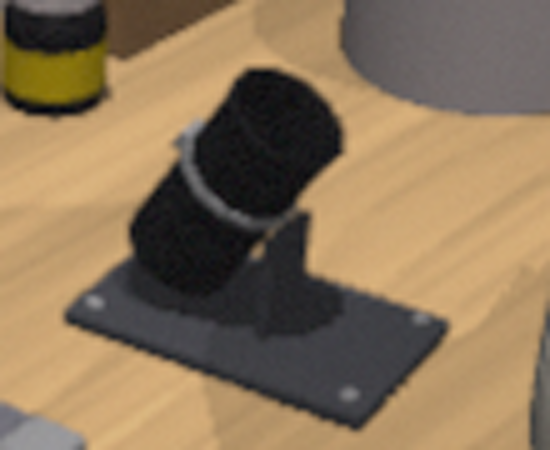

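The stand centre is about (0.512, -0.198) with yaw 8.7°. The hoop is about mid-tube. I'll move the wrist camera over the dispenser and look at the hoop from close by.

Request:
{"api": "carry_out", "payload": {"targets": [0,0,0,-3.2,5.6,0,0,0,-3.2,5.6,0,3.6,-2.76,0,0,0,3.6,-2.76,0,0,0,3.6,-2.76,0,0,0,3.6,-2.76,0,0,0,3.6,-2.76,0,0,0,3.6,-2.76,0,0,0,3.6,-2.76,0,0,0,3.6,-2.76,0,0]}}

```text
time: 1.9
ee_pos: [0.4653, -0.3242, 0.2406]
eef_rot: [3.141, -0.0, 0.152]
wrist_force: [0.3, -0.7, 0.8]
finger_gap: 0.0917
gripper_force: 0.0
```

Request:
{"api": "carry_out", "payload": {"targets": [0,3.6,-2.76,0,0,0,3.6,-2.76,0,0,0,3.6,-2.76,0,0,0,3.6,-2.76,0,0,0,0,0,0,0,0,0,0,0,0]}}

```text
time: 2.5
ee_pos: [0.59, -0.1939, 0.2401]
eef_rot: [-3.142, 0.001, 0.155]
wrist_force: [-0.1, 0.3, -0.7]
finger_gap: 0.0918
gripper_force: 0.0
```

Run:
```python
from h import *
s=robot.state();print(s['time'],s['ee_pos'],s['eef_rot'])
im=snap('wrist','w0');cv2.imwrite('pics/w0b.png',cv2.resize(im[:,:,::-1],(800,600),interpolation=cv2.INTER_CUBIC))
for t in('tube','clip','stand'): print(t,find('wrist',t))
```

```text
2.5 [ 0.58997887 -0.19391609  0.24006784] [-3.14158159e+00  6.76332111e-04  1.54553980e-01]
tube [(0.57, array([ 0.534, -0.195,  0.122]))]
clip [(0.82, array([ 0.559, -0.191,  0.121])), (0.32, array([0.517, 0.165, 0.002]))]
stand [(0.95, array([ 0.543, -0.193,  0.082])), (0.5, array([0.59 , 0.146, 0.047]))]
```

View pics/w0b.png

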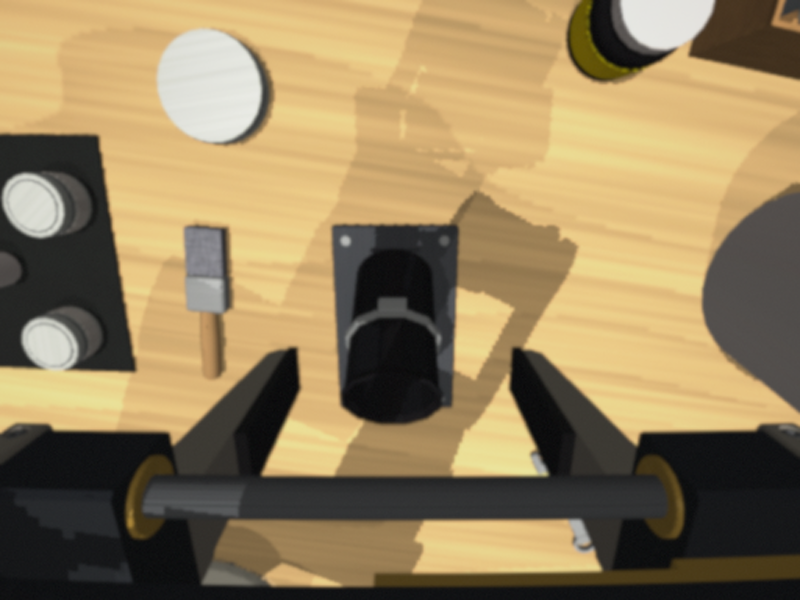

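```bash
cat >> h.py <<'E'
PSI=np.radians(8.8)
def tubeT(x0,y0,psi=PSI):
    S=R.from_euler('z',psi).as_matrix();Ry=R.from_euler('y',-30,degrees=True).as_matrix()
    return S@Ry, np.array([.5124,-.1976,0])+S@np.array([x0,y0,.045])
def circ(x0,y0,z,r,n=72):
    Rm,o=tubeT(x0,y0);a=np.linspace(0,2*np.pi,n,endpoint=False)
    return o+(Rm@np.array([r*np.cos(a),r*np.sin(a),0*a+z])).T
E
python3 - <<'E'
from h import *
from scipy.optimize import least_squares
e=ext('wrist');k=1.5625
def res(p):
    x0,y0,h,ro=p
    m=proj('wrist',circ(x0,y0,.13,ro),e)*k; t=proj('wrist',circ(x0,y0,0,.036),e)*k
    hu=proj('wrist',circ(x0,y0,h,.040),e)*k; hl=proj('wrist',circ(x0,y0,h-.006,.040),e)*k
    return np.array([m[:,0].min()-340,m[:,0].max()-442,m[:,1].max()-424,t[:,1].min()-248,hu[0,1]-319,hl[0,1]-308])
r=least_squares(res,[.04,0,.075,.037],x_scale=[.01,.01,.01,.001]);print(r.x,r.fun)
x0,y0,h,ro=r.x;Rm,o=tubeT(x0,y0);print('mouth',o+Rm@[0,0,.13])
im=cv2.imread('pics/w0.png');a=cv2.resize(im,None,fx=2,fy=2)[0:0]
big=cv2.resize(im[130:290,190:310],None,fx=5,fy=5,interpolation=cv2.INTER_CUBIC);big=np.clip(big.astype(float)*1.6,0,255).astype(np.uint8)[:600]
s=cv2.resize(cv2.imread('pics/side0.png')[135:205,300:360],None,fx=8,fy=8,interpolation=cv2.INTER_CUBIC)
s=np.clip(s.astype(float)*1.6,0,255).astype(np.uint8)
es=ext('side')
for z,rr,c in((.13,ro,(0,255,0)),(h,.04,(0,0,255)),(0,.036,(255,255,0)),(.08,.036,(255,0,255))):
    P=circ(x0,y0,z,rr)
    q=((proj('wrist',P,e)+.5-[190,130])*5).astype(int);[cv2.circle(big,tuple(map(int,p)),1,c,-1) for p in q]
    q=((proj('side',P,es)+.5-[300,135])*8).astype(int);[cv2.circle(s,tuple(map(int,p)),1,c,-1) for p in q]
big=cv2.resize(big,(384,512));out=np.zeros((560,870,3),np.uint8);out[:512,:384]=big;out[:560,385:865]=s[:560]
cv2.imwrite('pics/ov.png',out[:, :800])
E
```

```text
[0.05558774 0.00068958 0.08238801 0.03913478] [-0.44652253  0.44703673 -2.10787797  2.00596599 -2.5314941   2.59386234]
mouth [ 0.50299304 -0.19835848  0.1575833 ]
```

View pics/ov.png

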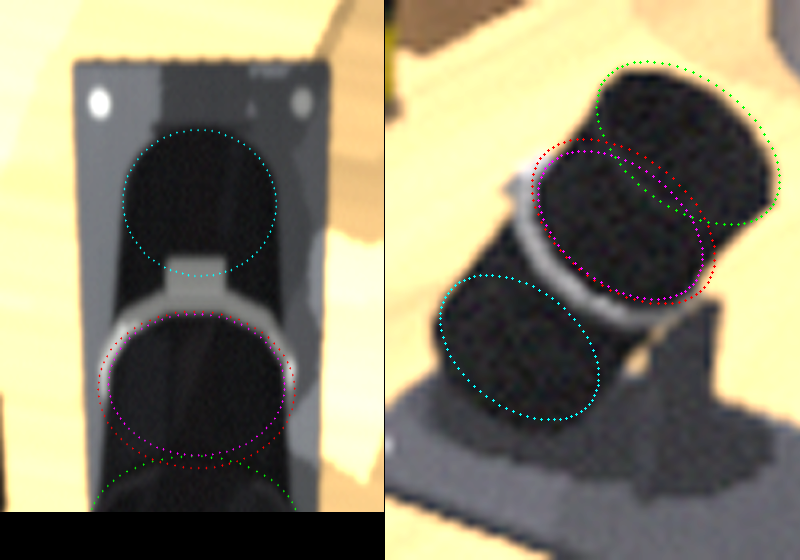

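The overlay puts the mark near 80 mm, so I'll check it through the window once two tins are in. The mouth is at about (0.503, -0.198, 0.158). Next I'm going to the nearest tin.

Request:
{"api": "carry_out", "payload": {"targets": [0,-1.12,-4.59,0,0,0,-1.12,-4.59,0,0,0,-1.12,-4.59,0,0,0,-1.12,-4.59,0,0,0,-1.12,-4.59,0,0,0,-1.12,-4.59,0,0,0,-1.12,-4.59,0,0,0,-1.12,-4.59,0,0,0,0,0,3,0,0,0,0,3,0]}}

```text
time: 3.7
ee_pos: [0.4457, 0.1555, 0.1808]
eef_rot: [-3.141, -0.003, 0.154]
wrist_force: [0.0, 0.5, 0.3]
finger_gap: 0.0917
gripper_force: 0.0
```

Request:
{"api": "carry_out", "payload": {"targets": [0,0,0,0,0]}}

```text
time: 3.8
ee_pos: [0.4428, 0.1534, 0.1777]
eef_rot: [3.141, 0.005, 0.152]
wrist_force: [-0.8, 0.3, -0.5]
finger_gap: 0.0921
gripper_force: 0.0
```

```bash
cat >> h.py <<'E'
def lids():
    "white lid circles in the wrist picture -> world at lid height"
    s=robot.state();e=ext('wrist');im=robot.get_image('wrist')
    out=[]
    for r in robot.search_frame('wrist','tin0'):
        w=e[2]@np.array(r['point'])+e[3]
        u,v=proj('wrist',[w],e)[0].astype(int)
        g=im.min(2);m=((g>100)*255).astype(np.uint8);m=cv2.erode(m,np.ones((3,3)))
        n,l,st,ce=cv2.connectedComponentsWithStats(m)
        j=l[min(max(v,0),383),min(max(u,0),511)]
        q=ray('wrist',ce[j],.044,e).round(4) if j else None
        out.append((round(r['p'],2),w.round(4),q,st[j][2:] if j else None))
    return s,e,im,out
def toolshift(d):
    s=robot.state();return (R.from_euler('xyz',s['eef_rot']).as_matrix().T@(np.array(d)-s['ee_pos'])*100).round(2)
E
python3 - <<'E'
from h import *
s,e,im,o=lids();print(s['time'],s['ee_pos'],s['eef_rot']);[print(x) for x in o]
cv2.imwrite('pics/w1.png',im[:,:,::-1])
E
```

```text
3.8 [0.44283564 0.15337771 0.17766572] [3.14051473 0.00538541 0.15194154]
(0.96, array([0.4506, 0.1544, 0.0384]), array([0.445 , 0.1579, 0.044 ]), array([  44,   47, 1536], dtype=int32))
(0.71, array([0.5629, 0.321 , 0.0475]), array([0.4111, 0.3221, 0.044 ]), array([  363,   304, 46025], dtype=int32))
(0.65, array([0.5902, 0.1615, 0.0451]), array([0.5866, 0.1614, 0.044 ]), array([  53,   57, 2267], dtype=int32))
(0.58, array([0.517 , 0.457 , 0.0399]), None, None)
(0.57, array([0.4278, 0.309 , 0.0443]), array([0.4111, 0.3221, 0.044 ]), array([  363,   304, 46025], dtype=int32))
(0.55, array([0.4314, 0.4719, 0.0321]), None, None)
(0.15, array([ 0.4925, -0.1572,  0.0145]), None, None)
```

View pics/w1.png

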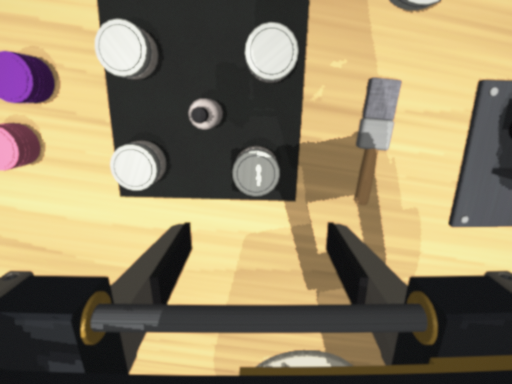

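The picture shows the tin under the gripper at (256,170) on the mat, with the vial at (205,113) clear of it. I'm descending to grip its upper part.

Request:
{"api": "carry_out", "payload": {"targets": [0,0.25,-0.28,3.8,0,0,0,0,3.8,0,0,0,0,3.8,0,0,0,0,2.5,0,0,0,0,1.07,0,0,0,0,0,0,1,0,0,0,0,1,0,0,0,0,1,0,0,0,0,1,0,0,0,0]}}

```text
time: 4.9
ee_pos: [0.4481, 0.158, 0.0315]
eef_rot: [-3.141, -0.001, 0.152]
wrist_force: [-0.3, -1.1, -0.1]
finger_gap: 0.0621
gripper_force: 0.0
```

Request:
{"api": "carry_out", "payload": {"targets": [1,0,0,0,0,1,0,0,0,0,1,0,0,0,0]}}

```text
time: 5.2
ee_pos: [0.4475, 0.1579, 0.0307]
eef_rot: [-3.142, -0.0, 0.152]
wrist_force: [0.4, 0.4, -0.1]
finger_gap: 0.0382
gripper_force: 0.0
```

The gap went below 60 mm with no force, so the fingers closed on nothing. I'll look before doing more.

Request:
{"api": "carry_out", "payload": {"targets": [0,0,0,0,0,0,0,0,0,0,0,0,0,0,0,0,0,0,0,0,0,0,0,0,0,0,0,0,0,0,0,0,0,0,0]}}

```text
time: 5.9
ee_pos: [0.4475, 0.1578, 0.0307]
eef_rot: [-3.142, 0.0, 0.152]
wrist_force: [-0.3, -1.1, 0.5]
finger_gap: 0.091
gripper_force: 0.0
```

Run:
```python
from h import *
s,e,im,o=lids();print(s['time'],s['ee_pos'],s['eef_rot'],s['finger_gap']);[print(x) for x in o]
b=snap('side','side1')
out=np.zeros((384,800,3),np.uint8);out[:,:512]=im[:,:,::-1];c=cv2.resize(b[200:330,150:247,::-1],(286,384),interpolation=cv2.INTER_CUBIC);out[:,514:]=c
cv2.imwrite('pics/w2.png',out)
```

```text
5.9 [0.44751487 0.15783848 0.03068745] [-3.14158822e+00  1.85144707e-05  1.52316255e-01] 0.09100567142897067
(0.76, array([0.431 , 0.3075, 0.0452]), array([0.4668, 0.3243, 0.044 ]), array([  142,   283, 15854], dtype=int32))
(0.6, array([0.5789, 0.16  , 0.0449]), array([0.5796, 0.1603, 0.044 ]), array([  94,   69, 5263], dtype=int32))
(0.6, array([0.5529, 0.3093, 0.0482]), array([0.4668, 0.3243, 0.044 ]), array([  142,   283, 15854], dtype=int32))
(0.58, array([0.4518, 0.1594, 0.0418]), array([0.4136, 0.1668, 0.044 ]), array([ 126,  114, 8259], dtype=int32))
```

View pics/w2.png

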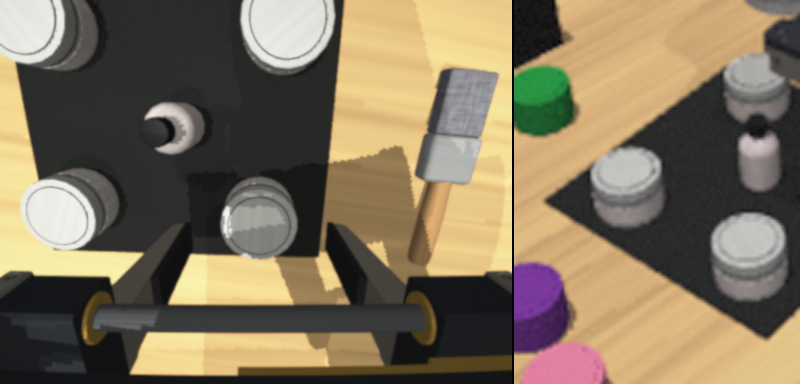

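Run:
```python
from h import *
e=ext('wrist');s=robot.state()
print(proj('wrist',[s['ee_pos'],s['ee_pos']+[0,0,.0187],[.445,.1565,.044]],e))
print(ray('wrist',(259,217),.044,e),ray('wrist',(259,217),.031,e))
T=R.from_euler('xyz',s['eef_rot']).as_matrix()
for y in(-.046,.046): print(proj('wrist',[s['ee_pos']+T@[x,y,z] for x in(-.01,.01) for z in(0,-.0187,-.04)],e).round(0).tolist())
```

```text
[[259.08206557 214.28033139]
 [259.12440847 223.68448938]
 [260.32650729 224.08644423]]
[0.45065729 0.15839809 0.044     ] [0.44531948 0.15756224 0.031     ]
[[203.0, 226.0], [199.0, 236.0], [192.0, 250.0], [202.0, 203.0], [197.0, 211.0], [190.0, 223.0]]
[[315.0, 225.0], [320.0, 236.0], [326.0, 250.0], [316.0, 203.0], [321.0, 211.0], [328.0, 223.0]]
```

The finger tips retract when open (linkage fingers), so the pads were above the lid. The tin hasn't moved. I'm going 1.8 cm lower.

Request:
{"api": "carry_out", "payload": {"targets": [0,0,0,1.2,0,0,0,0,0.65,0,0,0,0,0,0,1,0,0,0,0,1,0,0,0,0,1,0,0,0,0,1,0,0,0,0,1,0,0,0,0,1,0,0,0,0,1,0,0,0,0]}}

```text
time: 7.05
ee_pos: [0.4476, 0.1579, 0.0123]
eef_rot: [-3.142, -0.0, 0.152]
wrist_force: [0.8, -0.4, 0.1]
finger_gap: 0.038
gripper_force: 0.0
```

Run:
```python
from h import *
s=robot.state();im=robot.get_image('wrist');b=robot.get_image('side')
print(s['finger_gap'],find('wrist','tin0'))
out=np.zeros((384,800,3),np.uint8);out[:,:512]=im[:,:,::-1];c=cv2.resize(b[200:330,200:297,::-1],(286,384),interpolation=cv2.INTER_CUBIC);out[:,514:]=c
cv2.imwrite('pics/w3.png',out)
```

```text
0.038040635216944764 [(0.94, array([0.43 , 0.307, 0.049])), (0.78, array([0.55 , 0.303, 0.04 ])), (0.72, array([0.578, 0.16 , 0.043])), (0.7, array([0.457, 0.158, 0.038]))]
```

View pics/w3.png

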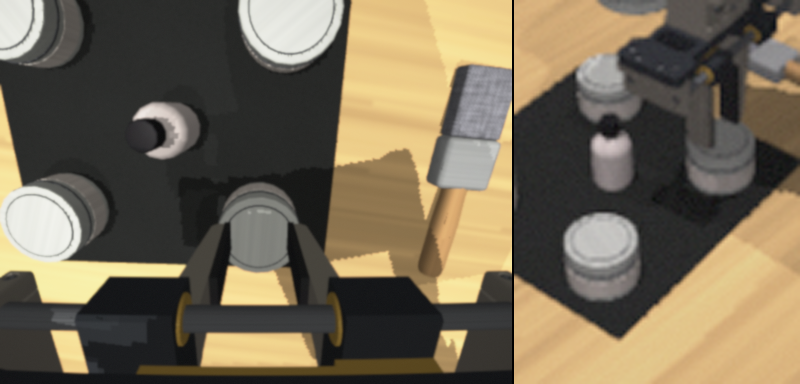

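Run:
```python
from h import *
e=ext('wrist');s=robot.state();T=R.from_euler('xyz',s['eef_rot']).as_matrix()
for z in(-.02,-.03,-.04,-.05): print(z,proj('wrist',[s['ee_pos']+T@[x,y,z] for y in(-.019,.019) for x in(-.01,.01)],e).round(0).tolist())
im=cv2.imread('pics/w3.png');c=im[200:300,190:330];cv2.imwrite('pics/c.png',cv2.convertScaleAbs(cv2.resize(c,None,fx=5,fy=5,interpolation=cv2.INTER_CUBIC),alpha=1.8))
```

```text
-0.02 [[234.0, 237.0], [233.0, 212.0], [284.0, 237.0], [285.0, 212.0]]
-0.03 [[233.0, 243.0], [232.0, 217.0], [286.0, 243.0], [286.0, 217.0]]
-0.04 [[231.0, 250.0], [231.0, 223.0], [287.0, 250.0], [288.0, 223.0]]
-0.05 [[230.0, 257.0], [229.0, 229.0], [288.0, 257.0], [289.0, 229.0]]
```

View pics/c.png

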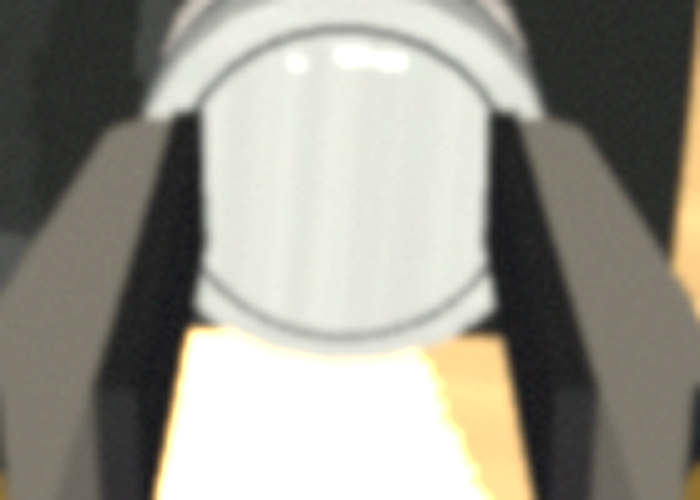

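The inner tip edges sit at columns 231 and 288, rows 222–248. They project 40 mm behind the reported TCP, so the tips are at z≈0.052, just above the lid. From here on I treat tip z as TCP z + 0.040. I'll open, drop 2.4 cm and grip.

Request:
{"api": "carry_out", "payload": {"targets": [0,0,0,0,0,0,0,0,0,0,0,0,0,0,0,0,0,0,0,0,0,0,0,0,0,0,0,0,0,0,0,0,0,0,0,0,0,0,1.2,0,0,0,0,1.2,0,1,0,0,0,0]}}

```text
time: 8.2
ee_pos: [0.446, 0.1573, -0.0138]
eef_rot: [3.141, 0.003, 0.152]
wrist_force: [0.5, 0.8, -0.0]
finger_gap: 0.0858
gripper_force: 0.0
```

Request:
{"api": "carry_out", "payload": {"targets": [1,0,0,0,0,1,0,0,0,0,1,0,0,0,0,1,0,0,0,0,1,0,0,0,0]}}

```text
time: 8.7
ee_pos: [0.4478, 0.1579, -0.0116]
eef_rot: [-3.141, -0.001, 0.152]
wrist_force: [0.5, -0.1, 0.4]
finger_gap: 0.0591
gripper_force: 30.0
```

Request:
{"api": "carry_out", "payload": {"targets": [1,0,0,-3,0,1,0,0,-5,0,1,0,0,-5,0,1,0,0,-5,0,1,0,0,-5,0,1,0,0,0,0]}}

```text
time: 9.3
ee_pos: [0.4514, 0.1592, 0.2249]
eef_rot: [-3.139, -0.011, 0.152]
wrist_force: [0.6, -0.2, -1.6]
finger_gap: 0.0594
gripper_force: 30.0
```

Run:
```python
from h import *
k=robot.calibration('wrist');K,d,_,_=ext('wrist');T=np.array(k['T_tool_cam'])
e=(K,d,T[:3,:3],T[:3,3])
for v in(206.,268.): print(ray('wrist',(259.,v),-.0317,e))
s=robot.state();print(s['time'],s['ee_pos'],s['eef_rot'],s['finger_gap'],s['gripper_force'],s['wrist_force'])
robot.get_image('wrist');print(find('wrist','tin0'))
# desired tube-frame waypoints
Rm,o=tubeT(.0556,.0007);M=o+Rm@[0,0,.13];print('M',M)
```

```text
[ 0.01888455 -0.0001018  -0.0317    ]
[-0.02970891 -0.00012135 -0.0317    ]
9.3 [0.45135279 0.15915635 0.22494134] [-3.13948715 -0.01125888  0.15227466] 0.05943288909761627 29.99975234270096 [ 0.55323425 -0.1696881  -1.56506603]
[(0.95, array([0.431, 0.483, 0.034])), (0.85, array([0.455, 0.157, 0.273])), (0.72, array([0.428, 0.312, 0.044])), (0.66, array([0.584, 0.16 , 0.039])), (0.61, array([0.56 , 0.321, 0.041])), (0.55, array([0.516, 0.458, 0.037]))]
M [ 0.50300356 -0.19834631  0.1575833 ]
```

The tin is held (59 mm gap, 30 N), about 5 mm behind the pad centre. Next I carry it to just over the mouth's high rim, where it can be tipped to the tube's 30° lean in the grip.

Request:
{"api": "carry_out", "payload": {"targets": [1,0.13,4.51,0,0,1,0.13,4.51,0,0,1,0.13,4.51,0,0,1,0.13,4.51,0,0,1,0.13,4.51,0,0,1,0.13,4.51,0,0,1,0.13,4.51,0,0,1,0.13,4.51,0,0,1,0,0,2.5,0,1,0,0,0,0]}}

```text
time: 10.4
ee_pos: [0.5091, -0.1971, 0.188]
eef_rot: [-3.137, 0.008, 0.15]
wrist_force: [-0.4, 0.5, -1.1]
finger_gap: 0.0593
gripper_force: 30.0
```

Run:
```python
from h import *
s=robot.state();print(s['time'],s['ee_pos'],s['eef_rot'],s['wrist_force'])
print(toolshift([.5166,-.1962,.181]))
e=ext('wrist');im=snap('wrist','w4');snap('side','side4')
print(find('wrist','tube'),find('wrist','clip'),find('wrist','tin0')[:3])
```

```text
10.4 [ 0.50905114 -0.19707421  0.18802681] [-3.13702027  0.00775254  0.15001886] [-0.42527723  0.47806105 -1.06887932]
[0.76 0.03 0.7 ]
[(0.67, array([ 0.542, -0.194,  0.127]))] [(0.76, array([ 0.562, -0.193,  0.129]))] [(0.81, array([0.589, 0.133, 0.031])), (0.71, array([ 0.519, -0.196,  0.244])), (0.47, array([ 0.545, -0.189,  0.124]))]
```

Request:
{"api": "carry_out", "payload": {"targets": [1,0.75,0,0.7,0,1,0,0,0,0,1,0,0,0,0]}}

```text
time: 10.95
ee_pos: [0.5202, -0.1957, 0.1862]
eef_rot: [-3.142, 0.0, 0.153]
wrist_force: [-1.0, -0.9, -0.9]
finger_gap: 0.0596
gripper_force: 30.0
```

Request:
{"api": "carry_out", "payload": {"targets": [1,-0.35,0,1.1,0,1,0,0,1.0,0,1,0,0,0.3,0,1,0,0,0,0]}}

```text
time: 11.35
ee_pos: [0.5159, -0.1965, 0.1613]
eef_rot: [-3.141, 0.001, 0.152]
wrist_force: [0.4, -0.8, 0.1]
finger_gap: 0.0595
gripper_force: 30.0
```

Request:
{"api": "carry_out", "payload": {"targets": [1,0,0,0.2,0,1,0,0,0,0]}}

```text
time: 11.55
ee_pos: [0.5169, -0.1968, 0.1605]
eef_rot: [3.141, -0.001, 0.152]
wrist_force: [0.2, -0.1, 0.6]
finger_gap: 0.0591
gripper_force: 30.0
```

Request:
{"api": "carry_out", "payload": {"targets": [1,0,0,0.2,0,1,0,0,0,0]}}

```text
time: 11.75
ee_pos: [0.5169, -0.197, 0.1592]
eef_rot: [3.141, -0.001, 0.152]
wrist_force: [-2.5, -0.9, 7.8]
finger_gap: 0.0594
gripper_force: 30.0
```

Request:
{"api": "carry_out", "payload": {"targets": [1,0,0,0.2,0,1,0,0,0,0]}}

```text
time: 11.95
ee_pos: [0.5167, -0.1971, 0.1575]
eef_rot: [3.14, -0.001, 0.152]
wrist_force: [-4.4, -0.2, 10.1]
finger_gap: 0.0596
gripper_force: 30.0
```

Contact came at TCP z≈0.160, as predicted, and the tin is starting to tip (10 N). I continue along the tipping arc.

Request:
{"api": "carry_out", "payload": {"targets": [1,-0.28,0,0.22,0,1,-0.28,0,0.22,0,1,-0.14,0,0.21,0,1,-0.14,0,0.21,0,1,-0.14,0,0.22,0,1,-0.14,0,0.22,0,1,0,0,0,0]}}

```text
time: 12.65
ee_pos: [0.5058, -0.1987, 0.1439]
eef_rot: [3.141, -0.001, 0.152]
wrist_force: [-1.2, -0.5, 5.5]
finger_gap: 0.059
gripper_force: 30.0
```

Run:
```python
from h import *
s=robot.state();print(s['time'],s['ee_pos'],s['eef_rot'],s['wrist_force'],s['torque'],s['finger_gap'])
im=snap('wrist','w5');b=snap('side','side5')
w=cv2.resize(cv2.convertScaleAbs(im[170:320,170:350,::-1],alpha=1.5),(480,400),interpolation=cv2.INTER_CUBIC)
c=cv2.resize(b[80:220,270:380,::-1],(314,400),interpolation=cv2.INTER_CUBIC);c=cv2.convertScaleAbs(c,alpha=1.5)
cv2.imwrite('pics/w5b.png',np.hstack([w,c]))
```

```text
12.65 [ 0.50583897 -0.19870239  0.14386761] [ 3.14067375e+00 -1.05471274e-03  1.52264914e-01] [-1.21349313 -0.54898501  5.53018267] [-0.05270629  0.11390975 -0.00267904] 0.059031429124704875
```

Run:
```python
import cv2,numpy as np
from h import *
g=cv2.cvtColor(cv2.imread('pics/w5.png'),cv2.COLOR_BGR2GRAY);print(g[150:300,256:263].mean(1).astype(int).tolist())
k=robot.calibration('wrist');K,d,_,_=ext('wrist');T=np.array(k['T_tool_cam']);e=(K,d,T[:3,:3],T[:3,3])
for th in(0,15,25,30,35):
    t=np.radians(th);P=np.array([-.0045,0,-.048]);ax=np.array([-np.sin(t),0,-np.cos(t)]);x=np.array([np.cos(t),0,-np.sin(t)])
    L=P+.008*ax; B=P-.032*ax
    print(th,proj('wrist',[L-.03*x,L-.024*x,L+.024*x,L+.03*x,B+.03*x],e)[:,1].round(1))
```

```text
[17, 17, 18, 17, 17, 17, 16, 16, 17, 17, 17, 17, 17, 17, 17, 17, 17, 17, 17, 16, 16, 17, 17, 17, 18, 16, 17, 16, 17, 17, 17, 16, 16, 17, 21, 43, 86, 126, 145, 143, 135, 134, 137, 138, 137, 134, 133, 132, 130, 130, 130, 130, 130, 130, 130, 130, 130, 130, 130, 129, 127, 121, 116, 114, 113, 113, 105, 86, 65, 69, 92, 108, 114, 115, 115, 116, 116, 116, 115, 114, 113, 113, 113, 114, 117, 119, 120, 118, 115, 113, 111, 100, 81, 86, 105, 114, 116, 115, 116, 116, 116, 116, 115, 116, 116, 116, 115, 116, 115, 115, 115, 115, 115, 115, 115, 115, 115, 115, 115, 114, 115, 115, 115, 114, 114, 115, 114, 114, 114, 114, 114, 111, 106, 108, 122, 140, 152, 156, 157, 155, 153, 152, 151, 152, 153, 155, 155, 155, 154, 154]
0 [295.  287.3 219.2 209.8 190. ]
15 [288.6 282.8 227.8 219.6 183.7]
25 [283.2 278.8 234.7 227.9 181.4]
30 [280.3 276.5 238.5 232.5 181. ]
35 [277.1 274.  242.4 237.3 181.1]
```

The wrist profile gives a tilt of about 30°. I lift off the rim, shift across to the mouth axis, then insert along the tube.

Request:
{"api": "carry_out", "payload": {"targets": [1,-0.15,-0.05,-0.26,0,1,-0.57,0,0.33,0,1,-0.56,0,0.32,0,1,0,0,0,0,1,0.2,0,0.35,0,1,0,0,0,0]}}

```text
time: 13.35
ee_pos: [0.4948, -0.1994, 0.1353]
eef_rot: [-3.141, 0.0, 0.152]
wrist_force: [-0.6, 0.4, -1.0]
finger_gap: 0.0595
gripper_force: 30.0
```

Request:
{"api": "carry_out", "payload": {"targets": [1,0.16,0,0.28,0,1,0.16,0,0.28,0,1,0,0,0,0]}}

```text
time: 13.65
ee_pos: [0.4979, -0.1988, 0.1297]
eef_rot: [-3.141, 0.0, 0.153]
wrist_force: [0.3, -0.5, -0.8]
finger_gap: 0.0593
gripper_force: 30.0
```

Request:
{"api": "carry_out", "payload": {"targets": [1,0.18,0,0.3,0,1,0.17,0,0.3,0,1,0,0,0,0]}}

```text
time: 13.95
ee_pos: [0.5011, -0.1985, 0.124]
eef_rot: [-3.142, 0.001, 0.153]
wrist_force: [-1.8, 0.3, 1.7]
finger_gap: 0.0595
gripper_force: 31.8
```

A light touch of 2 N, with the tin about 15 mm into the mouth. Releasing.

Request:
{"api": "carry_out", "payload": {"targets": [0,0,0,0,0,0,0,0,0,0,0,0,0,0,0,0,0,0,0,0,0,0,0,0,0,0,0,0,-3,0,0,0,0,-4,0,0,0,0,-4,0,0,0,0,0,0]}}

```text
time: 14.85
ee_pos: [0.5044, -0.1996, 0.2396]
eef_rot: [3.137, -0.008, 0.152]
wrist_force: [0.1, -0.7, -0.6]
finger_gap: 0.092
gripper_force: 0.0
```

Run:
```python
from h import *
s=robot.state();print(s['time'],s['ee_pos'],s['wrist_force'],s['finger_gap'])
im=snap('wrist','w6');snap('side','side6')
e=ext('wrist')
for t in('tin0','tube','clip'):print(t,find('wrist',t,e))
Rm,o=tubeT(.0556,.0007)
print(proj('wrist',[o+Rm@[.0,0,z] for z in(.02,.04,.08,.13)]+[o+Rm@[.034,0,z] for z in(.02,.04,.08,.13)],e).round())
g=cv2.cvtColor(cv2.imread('pics/w6.png'),cv2.COLOR_BGR2GRAY)
pts=proj('wrist',[o+Rm@[.033,0,z] for z in np.arange(0,.13,.005)],e).round().astype(int)
print([(int(1000*z),int(g[v,u]) if 0<=v<384 else -1) for z,(u,v) in zip(np.arange(0,.13,.005),pts)])
```

```text
14.85 [ 0.50442832 -0.19956914  0.23962105] [ 0.13524859 -0.72453208 -0.60497755] 0.09204951290715077
tin0 [(0.93, array([ 0.545, -0.188,  0.064])), (0.93, array([0.585, 0.148, 0.04 ]))]
tube [(0.61, array([ 0.527, -0.196,  0.12 ]))]
clip [(0.57, array([ 0.556, -0.187,  0.118]))]
[[259. 128.]
 [259. 137.]
 [259. 156.]
 [259. 186.]
 [259. 105.]
 [259. 113.]
 [259. 133.]
 [259. 163.]]
[(0, 41), (5, 23), (10, 25), (15, 24), (20, 82), (25, 152), (30, 161), (35, 162), (40, 159), (45, 122), (50, 131), (55, 113), (60, 115), (65, 133), (70, 147), (75, 142), (80, 169), (85, 171), (90, 167), (95, 150), (100, 104), (105, 100), (110, 107), (115, 114), (120, 84), (125, 19)]
```

The detector puts the tin at (0.545, -0.188, 0.064), which is where one lying on the tube floor should be. I'm going for the second tin at about (0.585, 0.160).

Request:
{"api": "carry_out", "payload": {"targets": [0,1.67,-4.29,0,0,0,1.67,-4.29,0,0,0,1.67,-4.29,0,0,0,1.67,-4.29,0,0,0,1.67,-4.29,0,0,0,1.67,-4.29,0,0,0,1.67,-4.29,0,0,0,1.67,-4.29,2,0,0,0,0,4,0,0,0,0,4,0]}}

```text
time: 16.1
ee_pos: [0.5808, 0.1625, 0.1319]
eef_rot: [3.142, 0.001, 0.155]
wrist_force: [0.2, 0.9, -0.7]
finger_gap: 0.0917
gripper_force: 0.0
```

Request:
{"api": "carry_out", "payload": {"targets": [0,0,0,4,0,0,0,0,0,0,0,0,0,0,0]}}

```text
time: 16.4
ee_pos: [0.5805, 0.1607, 0.0936]
eef_rot: [3.141, 0.003, 0.152]
wrist_force: [0.6, 0.3, -0.2]
finger_gap: 0.0919
gripper_force: 0.0
```

Run:
```python
from h import *
s=robot.state();e=ext('wrist');im=snap('wrist','w7');print(s['time'],s['ee_pos'],s['eef_rot'])
print([x for x in find('wrist','tin0',e)])
p=proj('wrist',[[.586,.160,.044]],e)[0];print(p)
g=cv2.cvtColor(im,cv2.COLOR_RGB2GRAY);u,v=p.round().astype(int)
print(v-60,g[max(v-60,0):v+60,u-2:u+3].mean(1).astype(int).tolist())
print(u-60,g[v-2:v+3,u-60:u+60].mean(0).astype(int).tolist())
```

```text
16.4 [0.58046713 0.16066066 0.09359207] [3.14130005e+00 2.80199215e-03 1.52244581e-01]
[(0.87, array([0.567, 0.322, 0.047])), (0.84, array([0.713, 0.298, 0.043])), (0.76, array([0.526, 0.441, 0.016])), (0.7, array([0.429, 0.467, 0.002])), (0.67, array([0.452, 0.315, 0.027])), (0.56, array([0.594, 0.162, 0.041]))]
[260.50692767 189.96753078]
130 [40, 40, 40, 40, 41, 43, 43, 41, 41, 41, 41, 40, 40, 40, 40, 40, 40, 40, 40, 40, 40, 42, 53, 76, 101, 121, 126, 107, 102, 135, 185, 221, 232, 237, 237, 226, 220, 236, 243, 244, 238, 220, 187, 167, 163, 162, 162, 162, 163, 162, 163, 163, 163, 162, 163, 163, 163, 165, 165, 166, 167, 166, 166, 165, 164, 163, 163, 164, 165, 166, 166, 166, 165, 165, 164, 163, 162, 162, 162, 163, 162, 152, 137, 137, 152, 157, 148, 119, 79, 52, 46, 46, 45, 46, 46, 46, 46, 46, 45, 46, 46, 45, 46, 46, 46, 46, 45, 46, 46, 45, 45, 45, 45, 43, 41, 40, 40, 39, 39, 40]
201 [45, 46, 45, 45, 45, 46, 47, 46, 45, 45, 42, 36, 32, 30, 29, 29, 29, 28, 29, 29, 28, 29, 29, 29, 28, 30, 32, 53, 97, 140, 160, 164, 159, 142, 132, 149, 162, 165, 165, 169, 197, 231, 242, 243, 239, 223, 196, 175, 165, 163, 163, 162, 163, 163, 163, 164, 164, 165, 165, 166, 166, 166, 166, 165, 165, 164, 164, 163, 163, 160, 152, 144, 136, 132, 131, 130, 130, 130, 129, 129, 128, 122, 108, 102, 115, 126, 128, 121, 101, 65, 35, 25, 23, 23, 23, 23, 28, 50, 83, 107, 116, 117, 117, 118, 117, 117, 117, 117, 117, 117, 117, 117, 117, 117, 117, 117, 117, 117, 117, 117]
```

Run:
```python
from h import *
e=ext('wrist');f=lambda u,v:ray('wrist',(u,v),.044,e)
a,b=f(260.5,166),f(260.5,212.7);c,d=f(235,190),f(284,190);bb=f(260.5,218)
print(a,b,np.linalg.norm(a-b),(a+b)/2,np.linalg.norm(c-d),(c+d)/2,bb)
m=(a+b)/2;m[1]=((c+d)/2)[1];print(m,toolshift([m[0],m[1],-.012]))
```

```text
[0.61140126 0.16406836 0.044     ] [0.56384382 0.15672365 0.044     ] 0.04812125108526872 [0.58762254 0.160396   0.044     ] 0.04836341289099048 [0.58742966 0.16136509 0.044     ] [0.5581206  0.15583953 0.044     ]
[0.58762254 0.16136509 0.044     ] [ 0.48  0.05 10.8 ]
```

Request:
{"api": "carry_out", "payload": {"targets": [0,0.45,-0.05,3.6,0,0,0,0,3.6,0,0,0,0,2.2,0,0,0,0,1.2,0,0,0,0,0,0,1,0,0,0,0,1,0,0,0,0,1,0,0,0,0,1,0,0,0,0,1,0,0,0,0]}}

```text
time: 17.5
ee_pos: [0.5861, 0.1622, -0.011]
eef_rot: [-3.142, -0.001, 0.152]
wrist_force: [-0.7, -0.6, 5.8]
finger_gap: 0.0594
gripper_force: 30.0
```

Request:
{"api": "carry_out", "payload": {"targets": [1,0,0,0,0,1,0,0,0,0]}}

```text
time: 17.7
ee_pos: [0.5861, 0.1622, -0.011]
eef_rot: [-3.142, -0.001, 0.152]
wrist_force: [-1.0, -0.5, 7.0]
finger_gap: 0.0593
gripper_force: 30.0
```

Run:
```python
from h import *
s=robot.state();im=snap('wrist','w8')
k=robot.calibration('wrist');K,d,_,_=ext('wrist');T=np.array(k['T_tool_cam']);e=(K,d,T[:3,:3],T[:3,3])
zl=-(.044-s['ee_pos'][2]);print(s['ee_pos'],zl,proj('wrist',[[x,0,zl] for x in(-.03,-.024,.024,.03)],e)[:,1])
g=cv2.cvtColor(im,cv2.COLOR_RGB2GRAY);print(g[190:310,256:263].mean(1).astype(int).tolist())
```

```text
[ 0.58612258  0.16219553 -0.01098562] -0.05498562335379017 [288.23590348 280.43809295 211.51046647 202.00763234]
[109, 110, 113, 111, 96, 76, 75, 88, 96, 97, 98, 102, 113, 127, 137, 138, 137, 137, 137, 134, 122, 99, 89, 109, 128, 134, 135, 135, 135, 135, 135, 135, 135, 134, 134, 133, 132, 132, 131, 132, 131, 132, 132, 132, 133, 133, 132, 133, 132, 132, 132, 132, 132, 132, 133, 134, 134, 135, 137, 144, 151, 152, 152, 151, 152, 156, 159, 160, 159, 158, 160, 163, 168, 170, 169, 169, 169, 168, 168, 168, 168, 167, 166, 165, 165, 165, 165, 166, 165, 159, 143, 135, 148, 159, 162, 160, 146, 113, 72, 46, 42, 42, 42, 42, 42, 42, 42, 42, 41, 41, 42, 41, 42, 41, 40, 41, 43, 45, 47, 49]
```

Tin 2 is gripped and centred in the pads. Lifting it and carrying it to the tube.

Request:
{"api": "carry_out", "payload": {"targets": [1,0,0,-3,0,1,0,0,-4.8,0,1,0,0,-4.8,0,1,0,0,-4.8,0,1,-1.6,4.3,-3,0,1,-1.6,4.3,0,0,1,-1.6,4.3,0,0,1,-1.6,4.3,0,0,1,-1.6,4.3,0,0,1,-1.6,4.3,0,0]}}

```text
time: 18.75
ee_pos: [0.5299, -0.1051, 0.1897]
eef_rot: [-3.142, -0.0, 0.153]
wrist_force: [1.4, 0.2, -0.6]
finger_gap: 0.0597
gripper_force: 30.0
```

Request:
{"api": "carry_out", "payload": {"targets": [1,-1.6,4.3,0,0,1,-1.6,4.3,0,0,1,0,0,0,0,1,0,0,0,0,1,0,0,0,0]}}

```text
time: 19.25
ee_pos: [0.5121, -0.1925, 0.1895]
eef_rot: [-3.141, 0.0, 0.153]
wrist_force: [0.1, -0.5, -1.1]
finger_gap: 0.0589
gripper_force: 30.0
```

Request:
{"api": "carry_out", "payload": {"targets": [1,-0.07,0.47,1.3,0,1,0,0,1.1,0,1,0,0,0.4,0,1,0,0,0.2,0,1,0,0,0,0,1,0,0,0,0]}}

```text
time: 19.85
ee_pos: [0.512, -0.1976, 0.1595]
eef_rot: [-3.141, 0.001, 0.153]
wrist_force: [-1.8, 0.2, 5.1]
finger_gap: 0.0597
gripper_force: 30.0
```

Request:
{"api": "carry_out", "payload": {"targets": [1,0,0,0.3,0,1,0,0,0,0]}}

```text
time: 20.05
ee_pos: [0.512, -0.198, 0.1569]
eef_rot: [3.141, 0.001, 0.153]
wrist_force: [-4.4, 0.2, 9.0]
finger_gap: 0.0591
gripper_force: 30.0
```

Request:
{"api": "carry_out", "payload": {"targets": [1,-0.28,0,0.17,0,1,-0.28,0,0.17,0,1,-0.14,0,0.22,0,1,-0.14,0,0.22,0,1,-0.14,0,0.23,0,1,-0.14,0,0.23,0,1,0,0,0,0]}}

```text
time: 20.75
ee_pos: [0.5012, -0.1998, 0.1442]
eef_rot: [3.141, -0.0, 0.153]
wrist_force: [-1.5, -1.2, 4.7]
finger_gap: 0.0593
gripper_force: 30.0
```

Run:
```python
from h import *
s=robot.state();print(s['time'],s['ee_pos'],s['wrist_force'])
k=robot.calibration('wrist');K,d,_,_=ext('wrist');T=np.array(k['T_tool_cam']);e=(K,d,T[:3,:3],T[:3,3])
im=snap('wrist','w9');g=cv2.cvtColor(im,cv2.COLOR_RGB2GRAY);print(g[170:300,256:263].mean(1).astype(int).tolist())
for th in(25,30,35):
    t=np.radians(th);P=np.array([-.0005,0,-.048]);ax=np.array([-np.sin(t),0,-np.cos(t)]);x=np.array([np.cos(t),0,-np.sin(t)])
    L=P+.008*ax; B=P-.032*ax
    print(th,proj('wrist',[L-.03*x,L-.024*x,L+.024*x,L+.03*x,B+.03*x],e)[:,1].round(1))
```

```text
20.75 [ 0.50122009 -0.19976018  0.14417378] [-1.49349055 -1.17300227  4.72295678]
[79, 48, 23, 17, 16, 17, 17, 21, 46, 89, 130, 149, 153, 155, 162, 169, 169, 163, 153, 147, 144, 142, 139, 137, 134, 132, 129, 126, 126, 126, 126, 125, 125, 121, 116, 113, 112, 111, 104, 86, 64, 66, 88, 106, 111, 112, 112, 111, 112, 112, 112, 113, 113, 113, 113, 114, 116, 119, 119, 118, 116, 115, 112, 100, 80, 83, 103, 112, 113, 113, 113, 113, 113, 112, 112, 111, 110, 111, 111, 112, 112, 112, 112, 111, 111, 111, 112, 113, 114, 114, 114, 113, 112, 112, 112, 113, 113, 114, 114, 113, 113, 112, 111, 111, 111, 108, 102, 102, 115, 132, 143, 147, 149, 152, 154, 154, 153, 151, 150, 149, 149, 151, 152, 153, 152, 151, 151, 151, 152, 152]
25 [278.4 273.8 228.3 221.3 175.6]
30 [275.4 271.5 232.1 225.8 175. ]
35 [272.4 269.1 235.9 230.6 175. ]
```

It's tilted about 30°, the same as the first tin, so I repeat the insertion.

Request:
{"api": "carry_out", "payload": {"targets": [1,-0.15,-0.1,-0.26,0,1,-0.57,0,0.33,0,1,-0.56,0,0.32,0,1,0,0,0,0,1,0.2,0,0.35,0,1,0.16,0,0.28,0,1,0.16,0,0.28,0,1,0,0,0,0]}}

```text
time: 21.6
ee_pos: [0.4935, -0.1999, 0.1307]
eef_rot: [-3.141, 0.001, 0.152]
wrist_force: [0.6, 0.3, -2.2]
finger_gap: 0.0594
gripper_force: 30.0
```

Request:
{"api": "carry_out", "payload": {"targets": [1,0.18,0,0.3,0,1,0.14,0,0.24,0,1,0,0,0,0]}}

```text
time: 21.9
ee_pos: [0.4966, -0.1994, 0.1254]
eef_rot: [-3.141, 0.0, 0.152]
wrist_force: [-1.2, -0.6, -1.1]
finger_gap: 0.0594
gripper_force: 30.0
```

Inserted without contact. I release, withdraw, and move to look in through the window.

Request:
{"api": "carry_out", "payload": {"targets": [0,0,0,0,0,0,0,0,0,0,0,0,0,0,0,0,0,0,0,0,0,0,0,0,0,0,0,0,-3,0,0,0,0,-4,0,0,4,0,-4,0,0,4.5,0,0,0,0,0,0,0,0]}}

```text
time: 22.9
ee_pos: [0.5809, -0.1869, 0.2324]
eef_rot: [3.14, -0.005, 0.154]
wrist_force: [-0.1, 0.6, -0.2]
finger_gap: 0.092
gripper_force: 0.0
```

Request:
{"api": "carry_out", "payload": {"targets": [0,0,0,0,0,0,0,0,0,0]}}

```text
time: 23.1
ee_pos: [0.5748, -0.1872, 0.2305]
eef_rot: [-3.141, 0.002, 0.152]
wrist_force: [0.1, -0.1, -0.2]
finger_gap: 0.092
gripper_force: 0.0
```

Run:
```python
from h import *
s=robot.state();print(s['time'],s['ee_pos'],s['wrist_force'],s['finger_gap'])
e=ext('wrist');im=snap('wrist','w10')
for t in('tin0','clip'):print(t,find('wrist',t,e))
b=snap('side','side10');print('side',find('side','tin0'))
Rm,o=tubeT(.0556,.0007)
q=proj('wrist',[o+Rm@[.036,0,z] for z in(0,.08,.13)],e).round(0);print(q)
c=int(q[1][1]);w=im[max(c-70,0):max(c-70,0)+120,199:319,::-1]
w=cv2.convertScaleAbs(cv2.resize(w,(500,500),interpolation=cv2.INTER_CUBIC),alpha=1.4)
sb=cv2.convertScaleAbs(cv2.resize(b[135:215,300:348,::-1],(300,500),interpolation=cv2.INTER_CUBIC),alpha=1.5)
cv2.imwrite('pics/w10b.png',np.hstack([w,sb]))
```

```text
23.1 [ 0.57478924 -0.1872355   0.23048073] [ 0.1150838  -0.13115775 -0.17955359] 0.09195633868604537
tin0 [(0.8, array([ 0.537, -0.191,  0.116])), (0.5, array([ 0.581, -0.186,  0.075])), (0.37, array([0.522, 0.175, 0.005]))]
clip [(0.96, array([ 0.559, -0.191,  0.125]))]
side [(0.86, array([0.501, 0.475, 0.041])), (0.85, array([0.418, 0.32 , 0.046])), (0.83, array([0.417, 0.503, 0.04 ])), (0.65, array([0.711, 0.319, 0.037])), (0.62, array([0.553, 0.341, 0.043]))]
[[259. 152.]
 [259. 196.]
 [259. 231.]]
```

View pics/w10b.png

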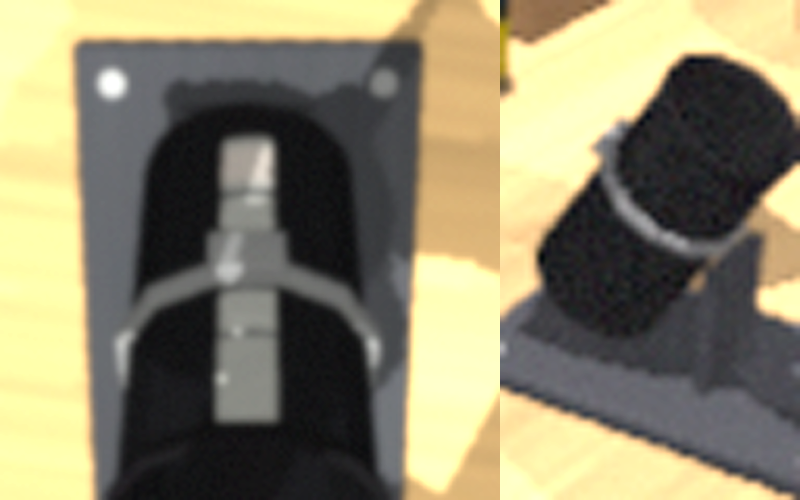

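The window shows the two tins touching, with seams at crop rows 190 and 330. The hoop's upper edge is at row 283, below the second tin's lid. I'll check that numerically.

Run:
```python
from h import *
e=ext('wrist');Rm,o=tubeT(.0556,.0007)
f=lambda x,z:proj('wrist',[o+Rm@[x,0,z]],e)[0][1].round(1)
print('seams 171.6 205.2:',[(z,f(.027,z/1000)) for z in(22,24,26,28,30,62,64,66,68,70,80)])
for r in(.036,.040): print('hoop 193.9:',r,[(z,f(r,z/1000)) for z in(60,65,70,75,80,85)])
print('hoop low ~191',[(z,f(.04,z/1000)) for z in(60,65,70,75,80)])
im=cv2.imread('pics/w10.png');g=cv2.cvtColor(im,cv2.COLOR_BGR2GRAY)
for u in(246,272): print(u,g[180:205,u-1:u+2].mean(1).astype(int).tolist())
print(find('wrist','vial',e)); robot.get_image('top'); print(find('top','vial'),find('top','brush'),find('top','wide_tin'),find('top','tin0'))
```

```text
seams 171.6 205.2: [(22, np.float64(168.2)), (24, np.float64(169.2)), (26, np.float64(170.2)), (28, np.float64(171.3)), (30, np.float64(172.3)), (62, np.float64(190.0)), (64, np.float64(191.2)), (66, np.float64(192.4)), (68, np.float64(193.6)), (70, np.float64(194.8)), (80, np.float64(201.0))]
hoop 193.9: 0.036 [(60, np.float64(183.8)), (65, np.float64(186.8)), (70, np.float64(189.8)), (75, np.float64(192.9)), (80, np.float64(196.0)), (85, np.float64(199.2))]
hoop 193.9: 0.04 [(60, np.float64(181.5)), (65, np.float64(184.5)), (70, np.float64(187.5)), (75, np.float64(190.6)), (80, np.float64(193.7)), (85, np.float64(196.9))]
hoop low ~191 [(60, np.float64(181.5)), (65, np.float64(184.5)), (70, np.float64(187.5)), (75, np.float64(190.6)), (80, np.float64(193.7))]
246 [13, 13, 14, 14, 16, 16, 16, 17, 22, 37, 59, 74, 80, 80, 77, 64, 45, 24, 15, 14, 13, 14, 14, 14, 12]
272 [13, 13, 14, 11, 13, 13, 13, 13, 15, 25, 44, 63, 76, 81, 80, 76, 64, 41, 20, 13, 13, 13, 13, 13, 13]
[(0.78, array([0.51 , 0.217, 0.017]))]
[(0.48, array([0.504, 0.223, 0.054]))] [(0.88, array([0.519, 0.008, 0.019]))] [(0.88, array([0.715, 0.002, 0.026]))] [(0.85, array([0.566, 0.328, 0.043])), (0.75, array([0.431, 0.488, 0.04 ])), (0.64, array([0.517, 0.461, 0.042])), (0.54, array([0.433, 0.311, 0.045])), (0.51, array([0.727, 0.309, 0.043])), (0.45, array([ 0.525, -0.201,  0.113]))]
```

The lid groove at row 205.2 agrees with a stack top at 80 mm. The hoop edge comes out at about 77 mm, so two tins meet the mark. The top camera puts the stack's lid at (0.525, -0.201, 0.113), as predicted, and the bottle, brush and wide tin have not moved. Handing in.

```bash
python3 -c "
from h import *
print(robot.hand_in())"
```

```text
the job is handed in; nothing more can be done
None
```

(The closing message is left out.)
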